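# Tip the sharpener's battery onto the charging board and turn the tag

### The arm

A 6-joint arm with a two-finger parallel gripper is mounted at the origin on the work surface. World frame = base frame: x ahead of the robot, y to its left, z up, the work surface at z = 0. Lengths are in m, angles in rad, forces in N, time in s.
With the tool pointing down it reaches from about 0.4 to 0.825 m from the base axis. Payload 7 kg.
Tool frame: the origin (TCP) lies at the very end of the fingers, on their centre line; the grasp point (between the pads) lies 19 mm behind it; z points along the fingers, x is the direction in which the jaws open and shut, and the axes are right-handed (so a half turn about z gives the same grasp; the last joint's range is limited). The gripper opens to 88 mm and grips with 3 to 60 N. Pads are 19 mm wide; open, the fingers measure 130 mm over their backs; the gripper's body (78 mm by 193 mm) begins 47 mm behind the grasp point.
Start: joints at [1.564, 0.359, 0.012, 0, -1.224, -0.288], TCP at [0.196, 0.646, 0.227] pointing down, gripper open.
Joint ranges: [-3.07, 3.07], [-1.43, 2.12], [-1.02, 1.25], [-3.03, 1.67], [-3.05, -0], [-3.03, 3.03]. Speed limits (rad/s): [2.39, 2.39, 3.01, 3.14, 3.14, 3.14].

### API

Orientations are given as [roll, pitch, yaw] about the fixed x, y, z axes, in that order (R = Rz(yaw) Ry(pitch) Rx(roll)).
In Python, from station import telemetry, grab_frame, arm, regions_of, pinpoint gives the robot as it stands. The module is installed in compiled form; this text tells all that it offers.
- The arm moves only by the shell command python3 -m inch 'ROWS' [FORCE]. ROWS is text: rows parted by semicolons, each of 7 numbers parted by spaces: the opening, from 0 (shut) to 1 (fully open), then the shift along the world's x, y, z in cm, then the turn, a rotation vector about the world's x, y, z in degrees. A call has 1 to 12 rows; each row is the pose to reach, as a shift and turn from the pose measured when the call began; what a row does not reach only later rows make up. A row lasts 1/8 s, in which the tool goes at most 62.5 mm and 10.7 degrees, less where a joint would pass 70% of its speed; a pose out of reach is approached as far as the arm can. A call with a gripper value outside its range is refused whole. The fingers move at their own pace and stop on an object; FORCE is the grip in N (left out, the last holds). Time passes only in rows, so rows that repeat a pose let the fingers close. It gives the time, the measured TCP pose, the force and the opening at its end, in the units of the state.
- telemetry.get_state(): the state, without advancing time (a new reading comes with each control period).
- grab_frame(name): name is "scene" or "top" or "wrist"; returns a dict with "pixels" (400x640x3 uint8, red, green, blue), "fx", "fy", "cx", "cy" (pixels), "dist_coeffs" ([k1, k2, p1, p2, k3] as OpenCV has them; the pictures are not rectified), "R" (3x3) and "t" (3): a world point X has camera coordinates R X + t. Camera axes: x right, y down, z forward; pixel columns grow to the right and rows downward; lengths in m; the calibration is good to about 2 mm. A picture is of the moment at which its call begins. There is no depth.
- arm.job_done(): hands the job in, once; it reports no verdict.
Trained networks look in the newest picture that a camera, given by its name, has taken for a name from the list of things; names that differ only in an ending like _2 or _b are one class to them, and where a whole thing is asked for, a point or a joint stands for the part that bears it (a point fixed in the world has none). Each returns a list of dicts, best first, with "p" (0 to 1); they miss things now and then, are a little off and sometimes report something else, mostly with a low value. They report only what shows in the picture. A call takes as long as a camera call. They do not tell look-alikes from the thing itself.
- regions_of(camera, name): "pixels" (400x640 bool, what is visible of it) and "bbox" ([left, top, right, bottom] in pixels, round what is visible of it).
- pinpoint(camera, name): "location" ([column, row] in pixels: a listed point, or the origin of a listed thing).
The state is a dict: "t": time; "q": joint angles; "qd": joint speeds; "joint_efforts": joint torques, N m; "eef_pos": TCP position; "ee_rot": TCP orientation; "force": force on the tool from outside, world axes, zero at the start; "moment": the same for the moment, N m; "width": finger opening in m.
Only numpy, scipy, OpenCV 4.12 (cv2) and the standard library are available. Lean on these libraries where they do the work, as an engineer would, in place of code of your own. Each camera call takes 0.05 s, during which the arm holds its last target. There are 200 camera calls.

### The job

Put the black battery out for charging: slide it up against the raised charging board and tip it over the board's edge rather than lifting it, letting it down gently and never letting it fall. It must end lying square on the board between the yellow marks, terminals up, pushed fully home against the batten. Also turn the swivel tag half a turn so that its red face looks squarely to the robot's side of the board, and leave the other things on the bench where they are.

Things in the scene. Friction and masses are not known exactly. Their poses are not given: they have to be found in the camera images.
- board: White charging board fixed on the bench, 370 mm long (x), 340 wide (y), 16 thick. Its plain edge on the robot's right is the low stop. Origin: middle of that edge at bench height; x points across the board (to the robot's left), y back towards the robot, z up. On top a wooden batten 200 wide (y), 22 mm high above the board, near face at x = 157 mm. Yellow lines at y = -78 and +78 mm mark the bay.
- battery_mid (a point): Centre (and centre of mass) of the black battery, blue side labels, 94 (x) by 65 (y) by 151 mm (z), 0.7 to 1 kg. Starts standing on end (z up) on the bench, 5 to 45 mm before the board's edge, up to 13 degrees off square, its grey terminal face (-x) away from the board. Friction 0.5 to 0.7: pushed above 65 mm it may tip before it slides. Tips a quarter turn towards board +x.
- battery_heel (a point): Middle of the battery's lower edge on the board's side (x +47, z -75.5 mm from its centre): it butts against the board's front edge and stays low while the battery tips. Axes as battery_mid. Past its balance point (some 38 degrees of lean) the battery would fall hard unless held; pinched lightly across its 65 mm width near the upper end it turns between the finger pads.
- battery_head (a point): Centre of the battery's upper end face (75.5 mm from its centre along its z); after tipping it is the end that goes home against the batten. Same axes as battery_mid.
- battery_lid (a point): Centre of the battery's grey terminal face (x -47 mm from its centre), which ends on top, 110 mm above the bench. Axes as battery_mid. Two flat tabs stand 3 to 6 mm proud of it, 22 mm towards its +y side, 11 mm from either end.
- tag_centre (a point): Centre of the swivel tag, on its upright axis: panel 90 wide (its y), 70 high (z), 6.5 mm thick (x); -x face green with a white disc, +x face red with a white bar. It turns on a 10 mm post (17 mm sleeve at the panel's middle) standing on the board behind the batten, beside the charger on either side. Panel from 77 to 147 mm above the bench, post's tip at 150 mm.
- tag (a joint): Angle of the tag about its upright axis, rad, counter-clockwise from above. 0: green face squarely to the robot's side of the board (board +y). +3.14 or -3.14: red face squarely to that side. Turns either way for a full turn, light friction (0.02 N m), stays where it is left. Starts within 0.3 of 0.
- charger: Grey finned battery charger 160 by 90 by 75 mm high, fixed on the board behind the batten, beside the tag. Origin at the middle of its underside.
- spare_battery: Bystander: grey battery with green labels, 151 by 65 by 94 mm, lying terminals up on the bench. Origin at the middle of its underside.
- stone: Bystander: reddish honing stone 100 by 35 by 22 mm on the bench, near the battery on the robot's side. Origin at the middle of its underside.
- driver: Bystander: screwdriver lying on the bench beyond the board's left end, about 30 mm high. Origin under its middle.
- puck: Bystander: black rubber puck 76 mm across, 25 high. Origin at the middle of its underside.
- runner: Bystander: skate blade standing in a red plastic guard, 270 by 12 by 36 mm high. Origin at the middle of its underside.
- spray: Bystander: closed clear bottle with blue label, 66 mm across, 190 high. Origin at the middle of its underside.
- mug: Bystander: blue mug 80 mm across, 92 high. Origin at the middle of its underside.
There are look-alikes about, which are no part of the job. Leave any pink or turquoise look-alike of the part that bears battery_mid alone.

How it is judged:
On the way:
1. the battery leans part-way over with its heel at the board's edge (angle between battery_mid's own z axis and vertical between 0.4 and 1.2 rad and x of battery_heel in the frame of board between -0.03 and 0.01 m and height (world z) of battery_heel below 0.03 m), for 0.1 s.
At the end, for the whole second after the job is handed in: The battery lies flat on the board terminals up (terminal face 105 to 115 mm above the bench), square to the board within 0.10 rad, its centre within 45 mm of the bay's middle line, its head end within 6 mm of the batten; the tag's red face looks to the robot's side within 0.3 rad, at rest (height (world z) of battery_lid between 0.105 and 0.115 m and angle between the z axis of battery_mid and the x axis of board, either way round below 0.1 rad and x of battery_head in the frame of board above 0.151 m and y of battery_mid in the frame of board between -0.045 and 0.045 m and (value of joint tag between 2.84 and 3.44 rad or value of joint tag between -3.44 and -2.84 rad) and velocity of joint tag between -0.05 and 0.05 rad/s); the robot touches nothing.
It fails at once if the battery falls over or is thrown down (turns faster than 4 rad/s) (angular speed of battery above 4 rad/s).
It fails at once if the battery is lifted instead of tipped (its heel more than 40 mm above the bench) (height (world z) of battery_heel above 0.04 m).
It fails at once if a bystander is shoved more than 20 mm (distance of any of spare_battery, stone, driver, puck, runner, spray, mug from where it was at the start of the episode above 0.02 m).
It also fails if it takes over 67 s, if anything falls off the work surface, if the arm or the gripper's body presses on something with over 40 N, if the wrist force passes 120 N, or if a joint passes its speed limit or range.

## Working session

There is one attempt and no reset: what is moved stays moved. The work goes in short steps, Python scripts to look and compute and a shell command to move; the robot and the scene stay as the last step left them, time stands still between calls to the robot, and variables do not carry over. Pictures are saved under pics/ and viewed, about 8 in all and at most 12, crops included, and the job is handed in when it is done.

```bash
mkdir -p pics
cat > h.py <<'E'
import numpy as np, cv2
from station import telemetry, grab_frame, arm, regions_of, pinpoint
def ray(f,px):
    K=np.array([[f['fx'],0,f['cx']],[0,f['fy'],f['cy']],[0,0,1.]])
    u=cv2.undistortPoints(np.array([[px]],float),K,np.array(f['dist_coeffs'],float))[0,0]
    R=np.array(f['R']);t=np.array(f['t'])
    d=R.T@np.array([u[0],u[1],1]); return -R.T@t, d/np.linalg.norm(d)
def onz(f,px,z):
    c,d=ray(f,px); return c+d*(z-c[2])/d[2]
def proj(f,X):
    K=np.array([[f['fx'],0,f['cx']],[0,f['fy'],f['cy']],[0,0,1.]])
    return cv2.projectPoints(np.atleast_2d(np.array(X,float)),cv2.Rodrigues(np.array(f['R'],float))[0],np.array(f['t'],float),K,np.array(f['dist_coeffs'],float))[0][:,0]
def tri(f1,p1,f2,p2):
    (a,d),(b,e)=ray(f1,p1),ray(f2,p2)
    s=np.linalg.lstsq(np.c_[d,-e],b-a,rcond=None)[0]
    return (a+d*s[0]+b+e*s[1])/2, np.linalg.norm(a+d*s[0]-b-e*s[1])
def save(f,n,crop=None,k=1):
    im=f['pixels'][:,:,::-1]
    if crop: l,t,r,b=crop; im=im[t:b,l:r]
    cv2.imwrite('pics/'+n+'.png',cv2.resize(im,None,fx=k,fy=k,interpolation=cv2.INTER_CUBIC) if k!=1 else im)
E
python3 - <<'E'
from h import *
np.set_printoptions(precision=3,suppress=True)
F={}
for c in('scene','top'):
    F[c]=grab_frame(c)
    print(c,'cam',-np.array(F[c]['R']).T@F[c]['t'])
    for n in ['board','battery_mid','battery_head','battery_heel','battery_lid','tag_centre','charger','spare_battery','stone','driver','puck','runner','spray','mug']:
        print(c,n,[(round(r['p'],2),np.round(r['location'],1).tolist()) for r in pinpoint(c,n)[:4]])
save(F['scene'],'s0');save(F['top'],'t0')
im=np.vstack([F['scene']['pixels'],F['top']['pixels']])[:,:,::-1]
cv2.imwrite('pics/both.png',cv2.resize(im,None,fx=.74,fy=.74,interpolation=cv2.INTER_AREA))
import pickle;pickle.dump(F,open('F0.pkl','wb'))
print(telemetry.get_state())
E
```

```text
scene cam [0.934 0.47  1.217]
scene board [(0.75, [276.0, 189.7])]
scene battery_mid [(0.92, [261.9, 163.6]), (0.92, [308.5, 100.9]), (0.77, [191.2, 96.2])]
scene battery_head [(0.86, [180.6, 79.0]), (0.75, [258.4, 149.5]), (0.57, [307.0, 86.2]), (0.47, [220.7, 189.8])]
scene battery_heel [(0.72, [181.4, 108.8]), (0.62, [300.4, 108.3]), (0.56, [274.1, 183.6])]
scene battery_lid [(0.87, [315.9, 108.8]), (0.85, [251.2, 158.7]), (0.63, [204.8, 97.6])]
scene tag_centre [(0.87, [307.7, 249.3])]
scene charger [(0.93, [349.1, 225.9])]
scene spare_battery [(0.95, [449.9, 347.0])]
scene stone []
scene driver [(0.93, [406.3, 267.7])]
scene puck [(0.97, [219.0, 188.7]), (0.62, [250.3, 157.4])]
scene runner [(0.55, [260.0, 108.4])]
scene spray [(0.79, [386.7, 345.1])]
scene mug [(0.55, [186.8, 148.5])]
top cam [0.373 0.009 1.441]
top board [(0.72, [435.5, 225.6]), (0.56, [354.4, 182.3])]
top battery_mid [(0.89, [480.4, 180.3]), (0.77, [406.3, 260.4]), (0.65, [375.4, 179.5])]
top battery_head [(0.9, [381.9, 177.2]), (0.76, [409.7, 264.2]), (0.45, [202.6, 156.6])]
top battery_heel [(0.89, [408.9, 
[... 332 characters left out ...]
389.4, 143.8])]
top driver [(0.78, [232.2, 205.7]), (0.17, [355.9, 183.9])]
top puck [(0.85, [388.5, 145.8]), (0.69, [378.6, 175.2])]
top runner [(0.92, [432.0, 224.1]), (0.49, [174.6, 192.9])]
top spray [(0.77, [200.7, 156.5])]
top mug [(0.63, [442.4, 153.7]), (0.33, [289.6, 202.1])]
{'t': 1.5, 'q': array([ 1.564,  0.359,  0.012, -0.   , -1.224, -0.288]), 'qd': array([ 0.001,  0.001,  0.   , -0.001, -0.003, -0.   ]), 'joint_efforts': array([  0.001, -58.238,  29.33 ,   7.003,   0.013,  -0.   ]), 'eef_pos': array([0.196, 0.646, 0.227]), 'ee_rot': array([-3.142, -0.   , -1.866]), 'force': array([ 0.62 , -0.713, -0.349]), 'moment': array([-0.004, -0.012, -0.   ]), 'width': 0.08737741124546326}
```

View pics/t0.png

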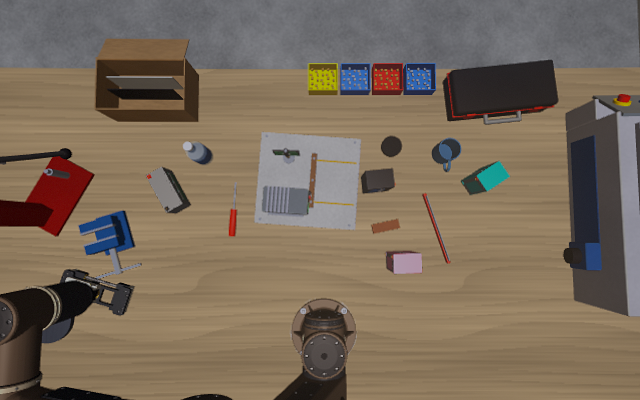

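View pics/s0.png

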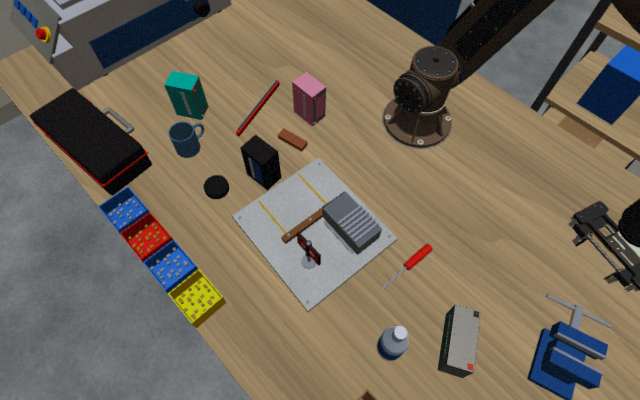

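The black battery is at top (378,180) and scene (261,163). Look-alikes are pink (top 404,262; scene 308,100) and turquoise (top 485,178; scene 188,95). The stone, runner, puck and mug are around it. Next: a close crop of the choice and fits.

Run:
```python
from h import *
import pickle
np.set_printoptions(precision=4,suppress=True)
F={c:grab_frame(c) for c in('scene','top')}
for c in F:
    f=F[c]
    r=regions_of(c,'board')[0]; print(c,'board',r['bbox'],r['p'])
    m=r['pixels'].astype(np.uint8)
    hull=cv2.convexHull(max(cv2.findContours(m,0,1)[0],key=cv2.contourArea))
    ap=cv2.approxPolyDP(hull,8,True)[:,0]
    for p in ap: print('  corner',p,onz(f,p,.016))
    for r in regions_of(c,'battery_mid')[:4]:
        print(c,'bat',round(r['p'],2),r['bbox'])
for n in ['battery_mid','battery_head','tag_centre','charger','stone','puck']:
    a=pinpoint('scene',n);b=pinpoint('top',n)
    for x in a[:3]:
        for y in b[:3]:
            X,e=tri(F['scene'],x['location'],F['top'],y['location'])
            if e<.012: print(n,X,e)
a=F['top']['pixels'][125:235,250:410,::-1]; b=F['scene']['pixels'][130:310,225:400,::-1]
a=cv2.resize(a,None,fx=5,fy=5,interpolation=cv2.INTER_CUBIC); cv2.imwrite('pics/t1.png',a)
b=cv2.resize(b,None,fx=3.3,fy=3.3,interpolation=cv2.INTER_CUBIC); cv2.imwrite('pics/s1.png',b)
```

```text
scene board [234.2, 158.5, 394.0, 314.1] 0.85
  corner [319 158] [ 0.3658 -0.112   0.016 ]
  corner [395 239] [0.4011 0.2512 0.016 ]
  corner [307 311] [0.7335 0.2273 0.016 ]
  corner [233 214] [ 0.6975 -0.1425  0.016 ]
scene bat 0.94 [291.5, 75.1, 326.2, 126.5]
scene bat 0.88 [241.7, 134.3, 280.2, 186.5]
scene bat 0.71 [167.2, 73.1, 209.4, 116.6]
scene bat 0.51 [297.2, 234.2, 325.5, 264.7]
top board [253.6, 133.6, 360.9, 227.2] 0.63
  corner [263 133] [0.7277 0.2235 0.016 ]
  corner [360 139] [ 0.7046 -0.1389  0.016 ]
  corner [353 228] [ 0.3726 -0.1101  0.016 ]
  corner [255 220] [0.403  0.2506 0.016 ]
top bat 0.98 [361.6, 166.5, 393.5, 193.2]
top bat 0.73 [183.8, 141.8, 211.3, 163.6]
top bat 0.72 [385.7, 249.5, 423.8, 273.7]
top bat 0.62 [463.5, 159.6, 511.8, 197.7]
battery_mid [ 0.2564 -0.2749  0.0782] 0.0016027042668725331
battery_mid [ 0.5457 -0.5704  0.0714] 0.0026465382219504085
battery_mid [ 0.5426 -0.1735  0.109 ] 0.003805801376854831
battery_head [ 0.2428 -0.2888  0.1218] 0.00091245055801464
battery_head [ 0.5513 -0.5578  0.1684] 0.004583371540894168
battery_head [ 0.5409 -0.1812  0.167 ] 0.004740952663811746
tag_centre [0.6397 0.1296 0.114 ] 0.005289440153939711
charger [0.4694 0.1324 0.0031] 0.001735895516553157
stone [ 0.3846 -0.2254  0.0195] 0.005896966335718304
```

View pics/t1.png

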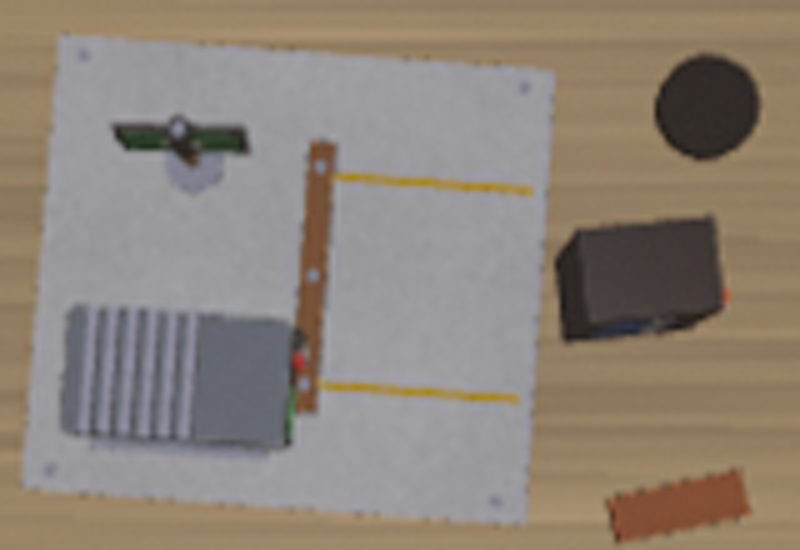

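View pics/s1.png

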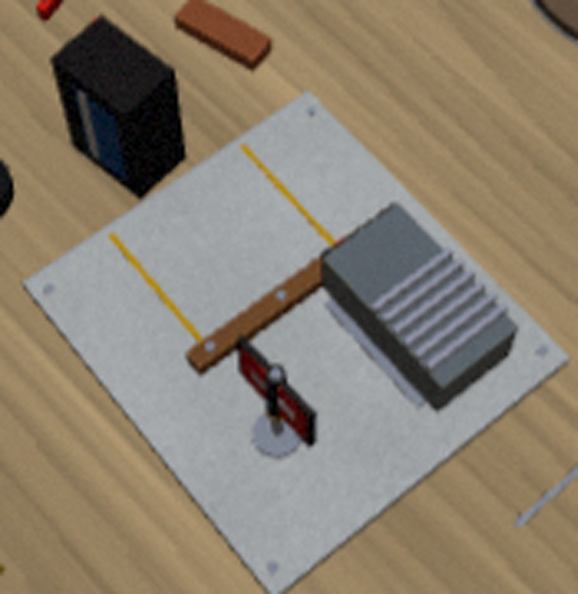

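The crops confirm the standing black battery with its blue label; the stone lies at top crop (680,505) and the puck at (705,105). The tag's green face looks to the robot. Now I'll fit the battery box to its masks and get the board frame, tag axis and angle.

```bash
cat >> h.py <<'E'
TH=None
def boxmask(f,pts):
    m=np.zeros((400*4,640*4),np.uint8); p=proj(f,pts)
    cv2.fillConvexPoly(m,cv2.convexHull(np.round((p+.5)*4).astype(np.int32)),1); return m
def box(x,y,yaw,phi=0,z=.0755):
    s=np.array([[a,b,c] for a in(-.047,.047) for b in(-.0325,.0325) for c in(-.0755,.0755)])
    R=cv2.Rodrigues(np.array([0,0,yaw]))[0]@cv2.Rodrigues(np.array([0,phi,0.]))[0]
    return s@R.T+[x,y,z]
def fitbox(obs,p0,phi=0,z=.0755):
    from scipy.optimize import minimize
    big=[(f,cv2.resize(m.astype(np.uint8),None,fx=4,fy=4,interpolation=0)) for f,m in obs]
    def c(p):
        s=0
        for f,m in big:
            b=boxmask(f,box(*p,phi,z)); s+=1-(b&m).sum()/(b|m).sum()
        return s
    r=minimize(c,p0,method='Nelder-Mead',options=dict(initial_simplex=np.array(p0)+np.array([[0,0,0],[.01,0,0],[0,.01,0],[0,0,.12]]),xatol=1e-4,fatol=1e-5))
    return r.x,r.fun
E
python3 - <<'E'
from h import *
np.set_printoptions(precision=4,suppress=True)
obs=[];F={}
for c in('scene','top'):
    f=grab_frame(c);F[c]=f;tgt=proj(f,[.54,-.175,.0755])[0]
    L=regions_of(c,'battery_mid')
    r=min(L,key=lambda r:np.hypot(*(np.array([(r['bbox'][0]+r['bbox'][2])/2,(r['bbox'][1]+r['bbox'][3])/2])-tgt)))
    print(c,r['p'],r['bbox'],tgt); obs.append((f,r['pixels']))
for o in (obs,obs[:1],obs[1:]):
    for y0 in (1.35,1.6):
        x,e=fitbox(o,[.54,-.175,y0]); print(x,np.degrees(x[2]),e)
# board & tag
P={'top':[(360.9,139.3),(355,229.5),(254.6,222.7),(262,132.3)],'scene':[(233,216),(318.5,158.5),(396.5,239),(308,312)]}
O=np.array([.535,-.1275]);
for c in P: print(c,[onz(F[c],p,.016)[:2] for p in P[c]])
f=F['top']
print('tag top ends',onz(f,(273,150.3),.147),onz(f,(299.3,151.2),.147),'tip',onz(f,(285.4,148.8),.15))
print('batten near',onz(f,(317.1,154),.038),onz(f,(313,207.3),.038))
f=F['scene']
print('scene tip',onz(f,(225+277/3.3,130+370/3.3),.15),'ends',onz(f,(225+240/3.3,130+338/3.3),.147),onz(f,(225+316/3.3,130+410/3.3),.147))
E
```

```text
scene 0.64 [241.4, 133.2, 281.8, 185.8] [264.0339 166.9505]
top 0.8 [365.1, 163.7, 397.6, 196.3] [372.2459 180.8048]
[ 0.5393 -0.1924  1.6569] 94.93520866106068 0.16072833564211308
[ 0.5399 -0.1915  1.6686] 95.60426680801723 0.15683171107670602
[ 0.536  -0.195   1.5818] 90.62812835229204 0.0589413089725942
[ 0.5363 -0.1946  1.5909] 91.15344222632221 0.0570486603789333
[ 0.5409 -0.1916  1.6924] 96.9646539304969 0.05641415420994844
[ 0.5412 -0.1916  1.6971] 97.2375212650371 0.05418009157198578
top [array([ 0.7034, -0.1423]), array([ 0.367 , -0.1174]), array([0.3931, 0.252 ]), array([0.7303, 0.2272])]
scene [array([ 0.7017, -0.1371]), array([ 0.3683, -0.1117]), array([0.3979, 0.2542]), array([0.7334, 0.2311])]
tag top ends [0.6358 0.1696 0.147 ] [0.6326 0.0807 0.147 ] tip [0.6403 0.1275 0.15  ]
batten near [0.644  0.0214 0.038 ] [0.4481 0.0367 0.038 ]
scene tip [0.6309 0.1268 0.15  ] ends [0.6327 0.0851 0.147 ] [0.6309 0.1715 0.147 ]
```

```bash
python3 -m inch '1 4 -4 3 0 0 -8; 1 8 -8 7 0 0 -16; 1 12 -13 7 0 0 -24; 1 16 -18 7 0 0 -32; 1 19 -23 7 0 0 -40; 1 22 -29 7 0 0 -48; 1 25 -35 7 0 0 -56; 1 27 -41 7 0 0 -62; 1 29 -47 7 0 0 -67.5; 1 31 -53 7 0 0 -67.5; 1 32 -59 7 0 0 -67.5; 1 33 -65 7 0 0 -67.5'; python3 -c "
from station import telemetry;s=telemetry.get_state();print(s['q'])"
```

```text
t: 4.1
eef_pos: [0.524, 0.0071, 0.2969]
ee_rot: [3.141, 0.001, -3.043]
force: [1.1, 0.4, 0.2]
width: 0.0874
[ 3.88285302e-01  6.77458719e-02 -2.03343936e-01  8.00544410e-05
 -1.29903414e+00 -2.90167701e-01]
```

```bash
python3 -m inch '1 0.5 -6 0 0 0 0; 1 1 -12 0 0 0 0; 1 1.5 -17 -3 0 0 0; 1 1.7 -21.6 -6 0 0 0; 1 1.7 -21.6 -6 0 0 0; 1 1.7 -21.6 -6 0 0 0'
python3 - <<'E'
from h import *
f=grab_frame('wrist');save(f,'w0')
for n in('battery_head','battery_lid'): 
  print(n,[(round(r['p'],2),np.round(onz(f,r['location'],.151 if n=='battery_head' else .0755),4)) for r in pinpoint('wrist',n)])
O=np.array([.535,-.127]);t=np.radians(85.8)
pr=proj(f,box(.539,-.192,np.radians(95.5)));print(pr.round(0).tolist())
im=f['pixels'][:,:,::-1].copy()
for p in pr: cv2.circle(im,tuple(int(v) for v in p),3,(0,255,0),-1)
cv2.imwrite('pics/w0.png',im)
E
```

```text
t: 4.85
eef_pos: [0.5411, -0.2091, 0.2372]
ee_rot: [-3.141, 0.001, -3.044]
force: [0.2, 0.1, 0.1]
width: 0.088
battery_head [(0.67, array([ 0.5375, -0.1922,  0.151 ]))]
battery_lid [(0.97, array([ 0.5452, -0.2408,  0.0755])), (0.94, array([ 0.2551, -0.2315,  0.0755])), (0.7, array([ 0.5344, -0.1658,  0.0755]))]
[[290.0, 144.0], [273.0, 166.0], [347.0, 144.0], [364.0, 167.0], [291.0, 223.0], [277.0, 285.0], [345.0, 223.0], [360.0, 285.0]]
```

View pics/w0.png

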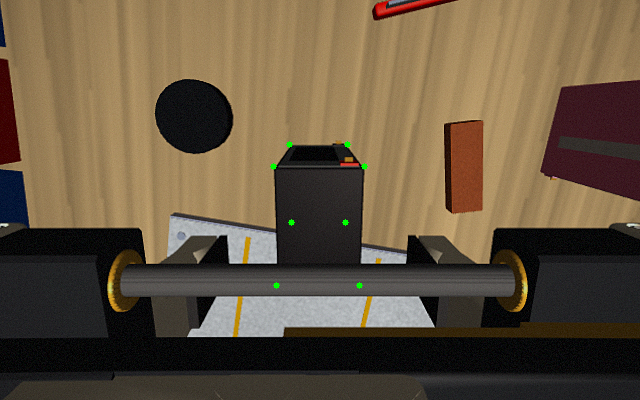

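The wrist view confirms the fit: the predicted corners (273,166) and (364,167) sit on the battery's top edge. I'll go down and pinch.

```bash
python3 -m inch '1 0 0 -5 0 0 0; 1 0 0 -10 0 0 0; 1 0 0 -13.5 0 0 0; 1 0 0 -13.5 0 0 0; 0.6 0 0 -13.5 0 0 0; 0.6 0 0 -13.5 0 0 0; 0.6 0 0 -13.5 0 0 0;0.6 0 0 -13.5 0 0 0' 35
```

```text
t: 6.0
eef_pos: [0.5416, -0.2082, 0.1044]
ee_rot: [-3.141, 0.004, -3.042]
force: [-3.8, 1.8, 7.6]
width: 0.0652
```

```bash
python3 -m inch '0.6 -0.1 0.1 0 0 0 -3; 0.6 -0.3 0.4 0 0 0 -6.5; 0.6 -0.6 0.7 0 0 0 -9.7; 0.6 -0.6 1.0 0 0 0 -9.7; 0.6 -0.6 1.3 0 0 0 -9.7; 0.6 -0.6 1.3 0 0 0 -9.7'; python3 -m inch '0.6 0 0.2 0 0 0 0; 0.6 0 0.4 0 0 0 0; 0.6 0 0.4 0 0 0 0'
```

```text
t: 6.75
eef_pos: [0.5357, -0.1952, 0.1047]
ee_rot: [-3.141, 0.004, 3.073]
force: [-2.3, -3.9, -0.1]
width: 0.065
t: 7.12
eef_pos: [0.5359, -0.1912, 0.1048]
ee_rot: [-3.141, 0.004, 3.073]
force: [-0.2, -3.5, 0.0]
width: 0.065
```

```bash
python3 -m inch '0.6 0 0.2 0 0 0 0; 0.6 0 0.3 0 0 0 0; 0.6 0 0.3 0 0 0 0'
python3 - <<'E'
from h import *
f=grab_frame('wrist')
O=np.array([.535,-.127]);t=np.radians(85.8)
s=telemetry.get_state();P=s['eef_pos'];print(P,s['ee_rot'],s['force'],s['moment'])
g=grab_frame('scene');save(g,'s2',(200,110,360,230),5)
E
```

```text
t: 7.5
eef_pos: [0.5358, -0.1893, 0.1055]
ee_rot: [-3.139, 0.004, 3.074]
force: [-1.8, -8.7, 4.2]
width: 0.0647
[ 0.5357527  -0.18925279  0.10544293] [-3.13908605  0.00382961  3.07391023] [-2.75369099 -8.53335004  3.70259152] [-3.28767623  1.03715985  0.08390332]
```

View pics/s2.png

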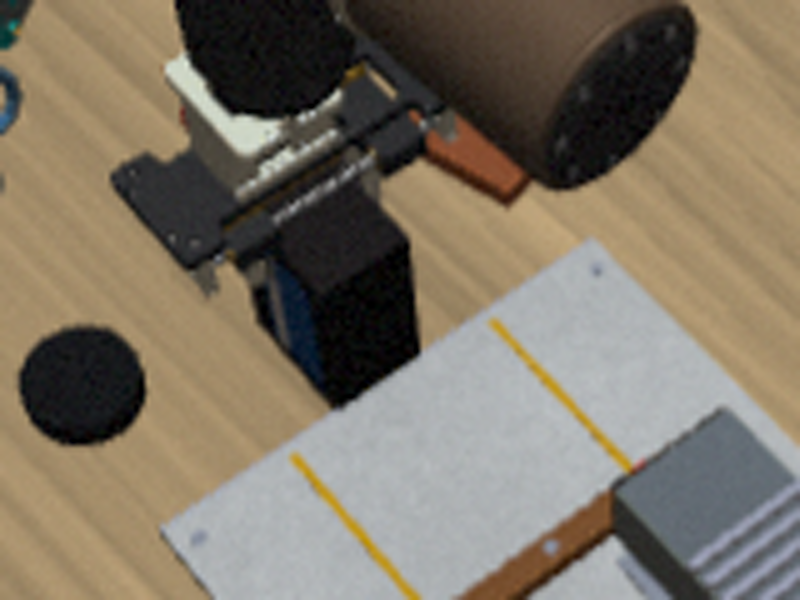

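The battery is butted square at the edge (crop 375,380) and centred between the marks, with 8.7 N contact. Now a light pinch, tipping along a computed arc.

```bash
python3 -m inch '0.6 0 0 0 0 0 0; 0.6 0.07 1.0 0.56 0 0 0; 0.6 0.15 2.0 0.97 0 0 0; 0.6 0.22 3.0 1.26 0 0 0; 0.6 0.3 4.06 1.45 0 0 0; 0.6 0.38 5.1 1.55 0 0 0; 0.6 0.45 6.17 1.57 0 0 0; 0.6 0.45 6.17 1.57 0 0 0' 15
python3 - <<'E'
from h import *
g=grab_frame('scene');save(g,'s3',(200,110,360,230),5)
E
```

```text
t: 8.6
eef_pos: [0.5403, -0.1265, 0.121]
ee_rot: [-3.14, 0.004, 3.075]
force: [-0.2, -1.0, -7.6]
width: 0.0651
```

View pics/s3.png

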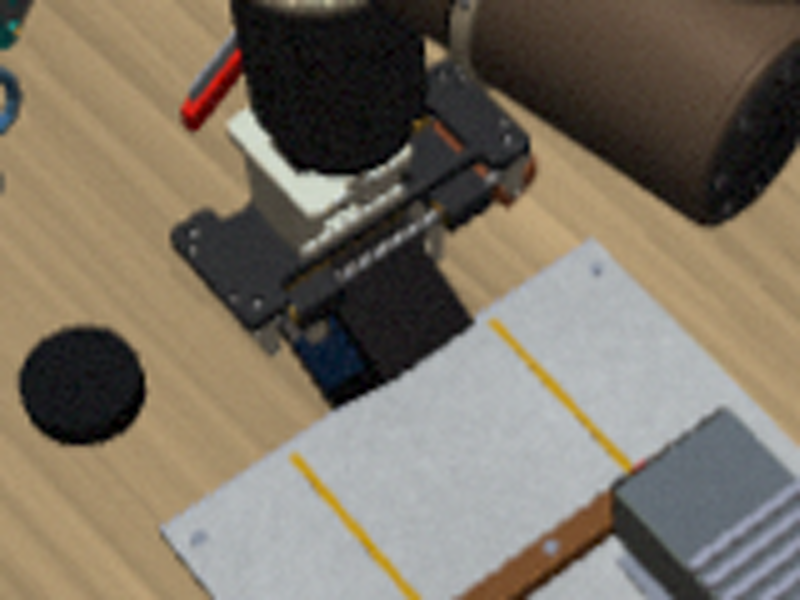

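```bash
python3 -m inch '0.6 0.07 0.95 -0.14 0 0 0; 0.6 0.15 1.9 -0.36 0 0 0; 0.6 0.21 2.85 -0.69 0 0 0; 0.6 0.28 3.75 -1.07 0 0 0; 0.6 0.35 4.7 -1.44 0 0 0; 0.6 0.42 5.65 -1.88 0 0 0; 0.6 0.42 5.65 -1.88 0 0 0'
python3 - <<'E'
from h import *
g=grab_frame('scene');save(g,'s4',(200,110,360,230),5)
E
```

```text
t: 9.52
eef_pos: [0.5443, -0.0692, 0.1012]
ee_rot: [-3.14, 0.003, 3.075]
force: [1.6, -0.3, -5.4]
width: 0.0647
```

View pics/s4.png

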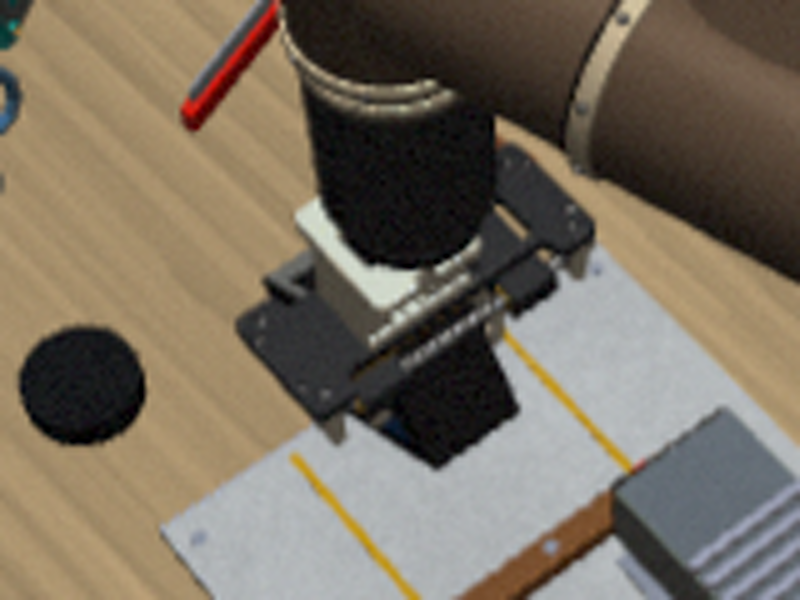

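Tilt is about 60° with the weight resting on the pinch and the edge, as planned. I'll lower it the rest of the way.

```bash
python3 -m inch '0.6 0.06 0.9 -0.54 0 0 0; 0.6 0.12 1.75 -1.15 0 0 0; 0.6 0.18 2.53 -1.82 0 0 0; 0.6 0.21 2.9 -2.2 0 0 0; 0.6 0.24 3.27 -2.58 0 0 0; 0.6 0.26 3.6 -2.98 0 0 0; 0.6 0.28 3.92 -3.38 0 0 0; 0.6 0.3 4.2 -3.8 0 0 0; 0.6 0.32 4.5 -4.2 0 0 0; 0.6 0.32 4.5 -4.2 0 0 0'; python3 -c "
from station import telemetry;s=telemetry.get_state();print(s['force'],s['moment'])"
```

```text
t: 10.82
eef_pos: [0.5469, -0.0244, 0.0585]
ee_rot: [-3.14, 0.002, 3.075]
force: [0.7, 1.6, -4.8]
width: 0.0651
[ 0.71147555  1.60354011 -4.79470431] [ 0.6167375  -0.49867825  0.09284471]
```

```bash
python3 -m inch '0.6 0 0.05 -0.3 0 0 0; 0.6 0 0.1 -0.6 0 0 0; 0.6 0 0.1 -0.6 0 0 0'
python3 - <<'E'
from h import *
g=grab_frame('scene');save(g,'s5',(230,130,350,220),6)
E
```

```text
t: 11.2
eef_pos: [0.5471, -0.0233, 0.0523]
ee_rot: [-3.14, 0.002, 3.075]
force: [1.1, 1.5, -1.8]
width: 0.0651
```

View pics/s5.png

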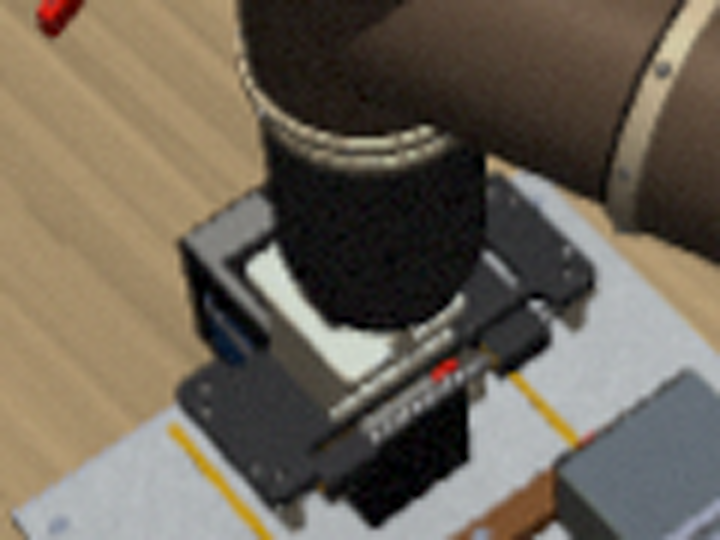

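```bash
python3 -m inch '0.6 0.03 0.5 0 0 0 0; 0.6 0.07 1 0 0 0 0; 0.6 0.11 1.5 0 0 0 0; 0.6 0.15 2.0 0 0 0 0; 0.6 0.17 2.3 0 0 0 0;0.6 0.17 2.3 0 0 0 0'; python3 -m inch '0.6 0.02 0.2 0 0 0 0; 0.6 0.04 0.4 0 0 0 0; 0.6 0.05 0.6 0 0 0 0; 0.6 0.05 0.6 0 0 0 0'
```

```text
t: 12.0
eef_pos: [0.5486, 0.0001, 0.0523]
ee_rot: [-3.141, 0.002, 3.075]
force: [-1.6, 1.3, -1.5]
width: 0.0648
t: 12.5
eef_pos: [0.5492, 0.0063, 0.0523]
ee_rot: [-3.141, 0.002, 3.075]
force: [-0.6, -0.4, -2.3]
width: 0.0651
```

```bash
python3 -m inch '0.6 0.02 0.2 0 0 0 0; 0.6 0.03 0.4 0 0 0 0; 0.6 0.03 0.4 0 0 0 0'
python3 - <<'E'
from h import *
np.set_printoptions(precision=4,suppress=True)
g=grab_frame('scene');save(g,'s6',(230,130,350,220),6)
from h import *
for c in('scene','top'):
    f=grab_frame(c)
    for n in ('battery_head','battery_lid','battery_heel'):
        for r in pinpoint(c,n)[:5]:
            X=onz(f,r['location'],.110 if n=='battery_lid' else .063)
            d=X[:2]-[.535,-.127]; b=[d@[.0732,.9973],d@[-.9973,.0732]]
            if abs(b[0]-.08)<.12 and abs(b[1])<.08: print(c,n,round(r['p'],2),b)
E
```

```text
t: 12.88
eef_pos: [0.5495, 0.0104, 0.0523]
ee_rot: [-3.141, 0.002, 3.075]
force: [0.1, -3.5, -3.1]
width: 0.0649
scene battery_head 0.88 [np.float64(0.16075456482927475), np.float64(-0.0003140587829971366)]
scene battery_lid 0.74 [np.float64(0.0760522661841753), np.float64(-0.00394754221072875)]
scene battery_heel 0.73 [np.float64(0.030046146502022985), np.float64(-0.018147723548307973)]
top battery_head 0.36 [np.float64(0.09419152929710929), np.float64(-0.007214084130982408)]
top battery_lid 0.86 [np.float64(0.09380898842182937), np.float64(0.004020430335198383)]
top battery_heel 0.93 [np.float64(0.019396581171828253), np.float64(0.0023059356247154893)]
```

View pics/s6.png

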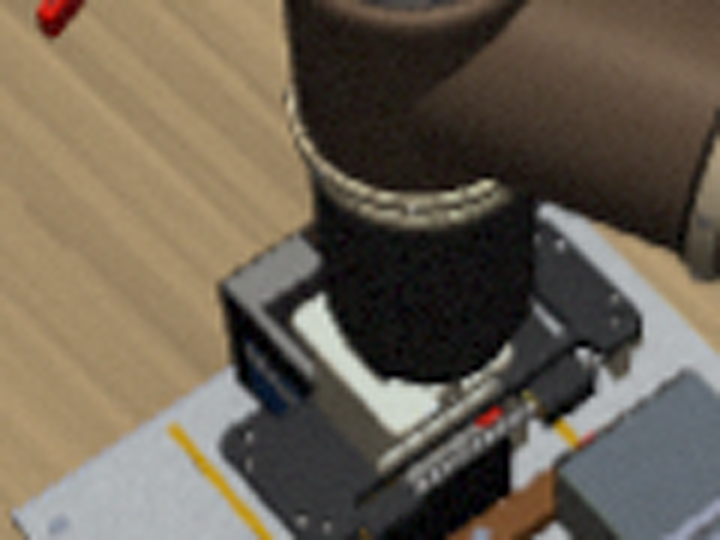

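```bash
python3 -m inch '0.6 0 0 0 0 0 0; 0.6 0 0 0 0 0 0' 8;  python3 -m inch '0.6 0 0 0 0 0 0; 0.6 0 0 0 0 0 0;0.6 0 0 0 0 0 0' 3
```

```text
t: 13.58
eef_pos: [0.5495, 0.0104, 0.0523]
ee_rot: [-3.141, 0.002, 3.075]
force: [0.1, -2.2, -3.5]
width: 0.0647
t: 13.95
eef_pos: [0.5495, 0.0104, 0.0523]
ee_rot: [-3.141, 0.002, 3.075]
force: [-0.5, -2.0, -3.3]
width: 0.0652
```

Run:
```python
from h import *
f=grab_frame('wrist');t=np.radians(85.8);e=np.array([np.cos(t),np.sin(t)])
im=f['pixels'][:,:,::-1].copy()
s=telemetry.get_state();yb=(s['eef_pos'][:2]-[.535,-.127])@[-.9973,.0732];print('yb',yb)
for phi,col in((90,(0,255,0)),(84,(0,0,255))):
    C=np.array([.535,-.127])+.0815*e+yb*np.array([-.9973,.0732])
    b=box(C[0],C[1],t,np.radians(phi),.063)
    b[:,2]+=.016-b[:,2].min()
    p=proj(f,b); print(p.round().tolist())
    for i in range(8):
        for j in range(i):
            if bin(i^j).count('1')==1 and np.abs(p[[i,j]]).max()<2000: cv2.line(im,tuple(int(v) for v in p[i]),tuple(int(v) for v in p[j]),col,1)
cv2.imwrite('pics/w7.png',im)
```

```text
yb -0.004402252289959482
[[182.0, -170.0], [224.0, 373.0], [462.0, -168.0], [411.0, 374.0], [254.0, -22.0], [265.0, 258.0], [386.0, -21.0], [371.0, 259.0]]
[[180.0, -193.0], [209.0, 396.0], [464.0, -191.0], [425.0, 398.0], [255.0, -10.0], [261.0, 277.0], [385.0, -9.0], [375.0, 278.0]]
```

View pics/w7.png

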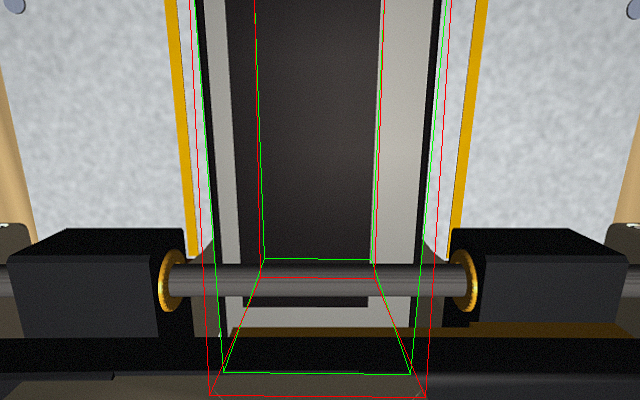

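The overlay of the flat model (green) matches the battery's side edges, e.g. (195,0) and (228,330), so it lies flat. I'll release and rise.

```bash
python3 -m inch '0.78 0 0 0 0 0 0; 0.85 0 0 0 0 0 0; 1 0 0 0 0 0 0; 1 0 0 0 0 0 0; 1 0 0 3 0 0 0; 1 0 0 8 0 0 0; 1 0 2 14 0 0 0; 1 1 7 17 0 0 0; 1 2 12 17 0 0 0; 1 2 12 17 0 0 0'
python3 - <<'E'
from h import *
np.set_printoptions(precision=4,suppress=True)
t=np.radians(85.8);O=np.array([.535,-.127]);e=np.array([np.cos(t),np.sin(t)]);n=np.array([-e[1],e[0]])
C=O+.0815*e
for c in('scene','top'):
    f=grab_frame(c);tgt=proj(f,[*C,.063])[0]
    for nme,z in (('battery_head',.063),('battery_lid',.11),('battery_heel',.016)):
        for r in pinpoint(c,nme)[:5]:
            d=onz(f,r['location'],z)[:2]-O
            if abs(d@e-.08)<.12 and abs(d@n)<.08: print(c,nme,round(r['p'],2),d@e,d@n)
    for r in regions_of(c,'battery_mid'):
        b=r['bbox']
        if np.hypot((b[0]+b[2])/2-tgt[0],(b[1]+b[3])/2-tgt[1])<15:
            x,er=fitbox([(f,r['pixels'])],[*C,t],np.pi/2,.063);d=x[:2]-O
            print(c,'fit',d@e,d@n,np.degrees(x[2])-85.8,er,r['p'])
f=grab_frame('scene');save(f,'s8',(230,130,350,220),6)
E
```

```text
t: 15.25
eef_pos: [0.57, 0.1333, 0.2224]
ee_rot: [3.141, 0.003, 3.078]
force: [-0.5, -0.3, -0.2]
width: 0.0874
scene battery_head 0.73 0.15638787869813905 0.007330331285457661
scene battery_heel 0.72 0.006064803892119108 0.0004430422440838258
scene battery_heel 0.54 0.14267391884344052 0.027531156563837894
scene fit 0.03928040277045875 -0.002371017909960306 -1.8728781467137594 0.3583291587992755 0.78
top battery_head 0.76 0.15496013349434928 -0.0010621065323607234
top battery_lid 0.67 0.08893114922668097 -0.0008718773972325134
top battery_heel 0.73 0.006423989367623173 -0.001879385896939247
top fit 0.08110613039732653 -0.006700593472159128 0.19080239297001356 0.03695119528508051 0.74
```

Battery checks: heel x ≈ 6 mm, head x ≈ 156 mm, rotation 0.2°, lid level, so it's home. Now the tag: refine its axis from the wrist.

Run:
```python
from h import *
np.set_printoptions(precision=4,suppress=True)
f=grab_frame('wrist')
for r in pinpoint('wrist','tag_centre')[:2]: print(r['p'],r['location'],onz(f,r['location'],.112))
for r in regions_of('wrist','tag_centre')[:2]: print(r['p'],r['bbox'])
print('pred',proj(f,[[.634,.127,.112],[.634,.127,.15],[.634,.172,.147],[.634,.082,.147]]).round())
t=np.radians(85.8);e=np.array([np.cos(t),np.sin(t)])
g=grab_frame('top');r=[r for r in regions_of('top','tag_centre')];print([(q['p'],q['bbox']) for q in r])
im=f['pixels'][:,:,::-1]; cv2.imwrite('pics/w9.png',im)
```

```text
0.67 [237.2, 201.4] [0.6349 0.1283 0.112 ]
0.81 [211.8, 142.0, 252.8, 260.6]
pred [[238. 200.]
 [226. 214.]
 [235. 271.]
 [218. 149.]]
[(0.41, [423.0, 191.5, 449.6, 265.9])]
```

```bash
python3 -m inch '1 3 -0.2 0 0 0 2; 1 6.5 -0.5 0 0 0 2; 1 6.5 -0.5 0 0 0 2; 1 6.5 -0.5 -5 0 0 2; 1 6.5 -0.5 -11.1 0 0 2; 1 6.5 -0.5 -11.1 0 0 2; 0.1 6.5 -0.5 -11.1 0 0 2; 0.1 6.5 -0.5 -11.1 0 0 2; 0.1 6.5 -0.5 -11.1 0 0 2; 0.1 6.5 -0.5 -11.1 0 0 2; 0.1 6.5 -0.5 -11.1 0 0 2; 0.1 6.5 -0.5 -11.1 0 0 2' 12; python3 -c "
from station import telemetry;s=telemetry.get_state();print(s['q'],s['force'])"
```

```text
t: 17.55
eef_pos: [0.6345, 0.1253, 0.1113]
ee_rot: [-3.141, 0.002, 3.11]
force: [0.2, 0.2, 0.2]
width: 0.0334
[ 0.49697132  0.40177321 -0.20250823  0.00182442 -0.96509613 -0.52980998] [0.2356948  0.1991462  0.17849904]
```

```bash
python3 -m inch '0 0 0.1 0 0 0 0; 0 0 0.2 0 0 0 0; 0 0 0.2 0 0 0 0; 0 0 0.2 0 0 0 0'
```

```text
t: 18.05
eef_pos: [0.6352, 0.127, 0.1114]
ee_rot: [-3.141, 0.003, 3.11]
force: [4.1, -3.0, -1.7]
width: 0.0165
```

Gripped on the 17 mm sleeve. Turning counter-clockwise.

```bash
python3 -m inch '0 0 0 0 0 0 8; 0 0 0 0 0 0 16; 0 0 0 0 0 0 24; 0 0 0 0 0 0 32; 0 0 0 0 0 0 40; 0 0 0 0 0 0 48; 0 0 0 0 0 0 56; 0 0 0 0 0 0 64; 0 0 0 0 0 0 72; 0 0 0 0 0 0 80; 0 0 0 0 0 0 88; 0 0 0 0 0 0 88'; python3 -m inch '0 0 0 0 0 0 8; 0 0 0 0 0 0 16; 0 0 0 0 0 0 24; 0 0 0 0 0 0 32; 0 0 0 0 0 0 40; 0 0 0 0 0 0 48; 0 0 0 0 0 0 56; 0 0 0 0 0 0 64; 0 0 0 0 0 0 72; 0 0 0 0 0 0 80; 0 0 0 0 0 0 88; 0 0 0 0 0 0 88'
```

```text
t: 19.55
eef_pos: [0.6362, 0.1278, 0.1114]
ee_rot: [-3.139, 0.004, -1.638]
force: [5.9, 2.8, -3.8]
width: 0.0164
t: 21.05
eef_pos: [0.6354, 0.1288, 0.1113]
ee_rot: [-3.138, 0.005, -0.103]
force: [-2.7, 4.2, 0.6]
width: 0.0167
```

```bash
python3 -m inch '0.5 0 0 0 0 0 0; 0.8 0 0 0 0 0 0; 1 0 0 0 0 0 0; 1 0 0 0 0 0 0; 1 0 0 0 0 0 0; 1 0 0 4 0 0 0; 1 0 0 10 0 0 0; 1 -2 5 14 0 0 0; 1 -5 10 18 0 0 0; 1 -10 14 18 0 0 0; 1 -15 18 18 0 0 0; 1 -15 18 18 0 0 0'
python3 - <<'E'
from h import *
a=grab_frame('top');b=grab_frame('scene')
A=cv2.resize(a['pixels'][125:235,250:400,::-1],(540,396),interpolation=2)
B=cv2.resize(b['pixels'][130:310,225:400,::-1],(385,396),interpolation=2)
im=np.hstack([A,B]);cv2.imwrite('pics/end.png',cv2.resize(im,(800,342),interpolation=3))
print(telemetry.get_state()['eef_pos'])
E
```

```text
t: 22.55
eef_pos: [0.483, 0.3107, 0.2921]
ee_rot: [-3.137, 0.005, -0.1]
force: [1.2, -0.0, 0.3]
width: 0.0876
[0.48444234 0.30972691 0.29183073]
```

View pics/end.png

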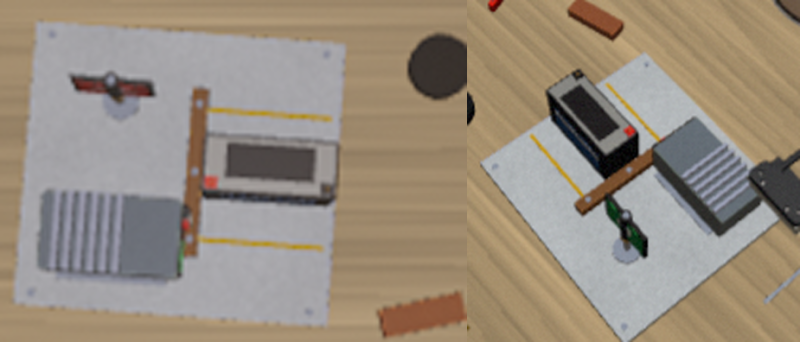

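Run:
```python
from h import *
print(arm.job_done(), telemetry.get_state()['t'])
```

```text
the job is handed in; nothing more can be done
the job is handed in; nothing more can be done
```

The battery is on the board and the tag is turned. I handed the job in at about 23 s of the 67 s; no verdict is reported.

**Battery:** I squared it up and slid it against the board's edge. I then tipped it in a light pinch with its heel at the edge, lowered it at roughly 0.7 rad/s by plan, and pushed it home.
- **Position:** after release, the overhead fit put its centre at x = 81 mm (81.5 mm when fully home) and about 7 mm off the bay's middle line. It was about 0.2° off square.
- **Head end:** it measured 155 to 156 mm, against a required 151 mm.
- **Flat, terminals up:** I judged this from the pictures.

**Tag:** I turned it about 176° counter-clockwise by its sleeve. The last picture shows the red face towards the robot, parallel to the board within a few degrees by eye.

**Other things:** the arm was clear of everything at hand-in. The last picture showed the puck and stone in their places; I did not re-measure the other bystanders.

**Checks that disagreed:**
- The scene-camera fit of the lying battery was poor (it put the centre at 39 mm), so I set it aside. The point finders in both cameras and the overhead fit agreed with each other.
- About 3 N of downward load stayed on the pinch just before release, though the wrist view showed the battery flat.

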